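Fit the keyed pulley to the drive shaft

TASK

Take the larger toothed pulley out of the rack, lay it down flat with its hub upward on the wooden rest block and let go of it, to change your grip. Then take it by the hub, set it on the upright shaft of the drive unit and turn it until its keyway drops over the key and the pulley sits fully home; let go. Leave the small pulley in the rack and the other things where they are.

Things in the scene. Friction and masses are not known exactly. Their poses are not given: they have to be found in the camera images.
- pulley_mid (a point): centre of the larger toothed pulley (aluminium, about 0.22 kg), on its axis half-way through the rim, which is 60 diameter, 18 thick. A round hub stands out from one face only. The hub points along -x of this frame, the keyway lies toward +z. At the start it stands on edge in one of the rack's two cradles, axis level, hub toward the robot's side, keyway up, centre about 44 above the bench
- pulley_hub (a point): middle of the larger pulley's hub, 22 from the rim's centre along the axis. Hub 36 diameter, 26 long (end face 35 from the rim's centre). Bore 19 diameter right through, with a keyway 8.4 wide that reaches 14 from the axis, open along the whole length. Frame as for the rim's centre
- small_pulley_mid (a point): centre of the small pulley (rim 44 diameter, 14 thick, thin hub, plain bore), which stands in the other cradle and stays there; frame as for the larger pulley
- pulley_rack: low plywood rack fixed to the bench, 75 (x) by 235 (y) by 27 high; origin at the middle of its underside. Its two cradles are centred 60 either side along y; each holds a pulley on edge on two rods between two low fences 22 wide; lift the pulley straight up out of it. Beside the pulley's rim the rack is at most 18 high
- block_top (a point): middle of the top face of the wooden rest block, 74 (x) by 36 (y), top 34 above the bench, fixed: fingers that hold the 60 rim pass down beside its long sides
- shaft_foot (a point): foot of the drive unit's upright shaft, on its axis, at the top of the flange (46 above the bench) on which the pulley's flat back face finally rests. z is up the shaft, x points to the side where the key lies. Key 6 wide, reaching 12 from the axis and 14 up from the flange. When home the pulley's rim centre is 9 above this point; resting on the key, 23 above
- shaft_tip (a point): top of the drive shaft, 34 above its foot; 16 diameter, the last 6 tapered to 9. The brake is on: the shaft does not turn under less than 2 N m
- drive_unit: grey drive unit fixed to the bench, 150 by 150, housing top 40 high, origin at the middle of its underside. A steel belt guard rings the shaft at 40 to 42.5 from its axis, its top 20 above the flange, open only to the unit's +x side: it leaves no room for fingers round the pulley's rim, only for fingers on the hub above it
- masking_roll: roll of tape, 86 diameter, 19 high, bystander; origin under its centre
- oil_bottle: small bottle, 36 diameter, 107 high, bystander; origin under its centre
- parts_jar: jar with black lid, 60 diameter, 70 high, bystander; origin under its centre
- white_vial: capped vial, 22 diameter, 54 high, bystander; origin under its centre
- chuck_key: drill chuck key, 56 by 70 by 16 high, bystander lying near the front; origin under its centre
- screwdriver_blue: screwdriver, 139 long, 21 high, bystander lying near the front; origin under its centre
Mind the look-alikes: they are no part of the job. Several things have the shape of the drive_unit; the one meant has the colours described above.

How it is judged:
By the outcome, as a careful person would: the job done as asked, in the order asked, and still so for the second after the job is handed in, with the robot touching nothing.
It also fails if it takes over 72 s, if anything falls off the work surface, if the arm or the gripper's body presses on something with over 40 N, if the wrist force passes 120 N, or if a joint passes its speed limit or range.

ROBOT

A 6-joint arm with a two-finger parallel gripper is mounted at the origin on a cart in front of the work surface, level with it; the furniture and walls round the work are solid. World frame = base frame: x ahead of the robot, y to its left, z up, the work surface at z = 0. Lengths are in m, angles in rad, forces in N, time in s.
With the tool pointing down it reaches from about 0.25 to 0.725 m from the base axis. Payload 4 kg.
Tool frame: the origin (TCP) lies on the centre line of the jaws, within the pads' length; the fingertips stand 14 mm ahead of it and the grasp point (between the pads) lies 5 mm behind it; z points along the fingers, x is the direction in which the jaws open and shut, and the axes are right-handed (so a half turn about z gives the same grasp; the last joint's range is limited). The gripper opens to 85 mm and grips with 20 to 120 N. Pads are 22 mm wide; open, the fingers measure 114 mm over their backs; the gripper's body (76 mm by 85 mm) begins 54 mm behind the grasp point. The pads swing forward as they close: fully open they stand 13 mm farther back than shut.
Start: joints at [1.101, 0.241, 0.005, 1.335, 0, 1.571], TCP at [0.226, 0.446, 0.245] pointing down, gripper open.
Joint ranges: [-2.72, 2.72], [-1.05, 1.87], [-1.09, 1.28], [-1.99, 2.15], [-1.42, 1.44], [-3.14, 3.14]. Speed limits (rad/s): [2.79, 2.79, 3.14, 3.14, 3.14, 3.14].

INTERFACE

Orientations are given as a unit quaternion [x, y, z, w].
In Python, from workcell import bot gives the robot as it stands.
- The arm moves only by the tool play_rows, never from a script. Its argument "motion" is a list of rows, each an object with "fingers": the closure, from -1 (fully open) to 1 (shut), so that 0 is half open; "translation": the shift along the tool's x, y, z in cm, a list of three; "roll": the turn about the tool's z in degrees. A call has 1 to 20 rows; each row is the pose to reach, as a shift and turn from the pose commanded when the call began, along the tool's axes at that moment; what a row does not reach only later rows make up. A row lasts 1/12 s, in which the tool goes at most 41.7 mm and 7.16 degrees, less where a joint would pass 70% of its speed; a pose out of reach is approached as far as the arm can. A call with a gripper value outside its range is refused whole. The fingers move at their own pace and stop on an object; the grip force is fixed at half the most. Time passes only in rows, so rows that repeat a pose let the fingers close. It gives the time, the measured TCP pose, the force and the opening at its end, in the units of the state.
- bot.get_obs(): the state, without advancing time (a new reading comes with each control period).
- bot.camera(name): name is "scene" or "top" or "wrist"; returns a dict with "pixels" (480x640x3 uint8, red, green, blue), "intrinsics" (3x3 intrinsics, pixels), "world_to_cam" (4x4, takes a point from world to camera coordinates). Camera axes: x right, y down, z forward; pixel columns grow to the right and rows downward; lengths in m; the calibration is good to about 2 mm. A picture is of the moment at which its call begins. There is no depth.
- bot.job_done(): hands the job in, once; it reports no verdict.
The state is a dict: "clock": time; "joint_pos": joint angles; "joint_vel": joint speeds; "tau": joint torques, N m; "eef_pos": TCP position; "tool_rot": TCP orientation; "ft_force": force on the tool from outside, world axes, zero at the start; "ft_torque": the same for the moment, N m; "grip_width": finger opening in m.
Only numpy, scipy, OpenCV 4.12 (cv2) and the standard library are available. Lean on these libraries where they do the work, as an engineer would, in place of code of your own. Each camera call takes 0.05 s, during which the arm holds its last target. There are 200 camera calls.

## Working session

There is one attempt and no reset: what is moved stays moved. The work goes in short steps, Python scripts to look and compute and a tool call to move; the robot and the scene stay as the last step left them, time stands still between calls to the robot, and variables do not carry over. Pictures are saved under pics/ and viewed, about 8 in all and at most 12, crops included, and the job is handed in when it is done.

Besides the shell and the picture viewer there is one more tool, called after "Emit:" as name(argument=value, ...), one argument or row to a line, values as JSON. play_rows: Moves the arm, as the interface text tells. Its arguments: {"type":"object","properties":{"motion":{"type":"array","items":{"type":"object","properties":{"fingers":{"type":"number"},"translation":{"type":"array","items":{"type":"number"}},"roll":{"type":"number"}}}}},"required":["motion"]}

```bash
mkdir -p pics; cat > h.py <<'E'
import numpy as np, cv2
from workcell import bot
def shot(cam,name,crop=None,scale=1):
    c=bot.camera(cam); im=c["pixels"][:,:,::-1].copy()
    np.savez(f"pics/{name}.npz",im=im,K=c["intrinsics"],T=c["world_to_cam"])
    save(name,name,crop,scale); return c
def save(src,name,crop=None,scale=1):
    im=np.load(f"pics/{src}.npz")["im"]
    if crop: x0,y0,x1,y1=crop; im=im[y0:y1,x0:x1]
    if scale!=1: im=cv2.resize(im,None,fx=scale,fy=scale,interpolation=cv2.INTER_CUBIC)
    cv2.imwrite(f"pics/{name}.png",im)
def onz(src,u,v,z):
    d=np.load(f"pics/{src}.npz");K,T=d["K"],d["T"]
    R=T[:3,:3];o=-R.T@T[:3,3];r=R.T@np.linalg.solve(K,[u,v,1]);return o+r*(z-o[2])/r[2]
def proj(src,p):
    d=np.load(f"pics/{src}.npz");K,T=d["K"],d["T"];q=K@(T[:3,:3]@np.array(p)+T[:3,3]);return q[:2]/q[2]
E
python3 - <<'E'
from h import *
for c in("top","scene"): shot(c,c)
a,b=[cv2.imread(f"pics/{c}.png") for c in("top","scene")]
for c in("top","scene"):
    d=np.load(f"pics/{c}.npz");R=d["T"][:3,:3];print(c,-R.T@d["T"][:3,3],R.round(2).tolist(),d["K"][0,0])
print(bot.get_obs())
E
```

```text
top [ 0.29291264 -0.0384893   1.34358266] [[-0.01, -1.0, 0.0], [-0.98, 0.01, -0.18], [0.18, -0.01, -0.98]] 477.2239411497578
scene [-0.12090125 -0.5766117   0.85367261] [[0.65, -0.76, 0.02], [-0.5, -0.45, -0.74], [0.57, 0.47, -0.67]] 500.5457772746709
{'clock': 0.1, 'joint_pos': array([1.10096962e+00, 2.41357105e-01, 3.86303746e-03, 1.33519821e+00,
       1.77083127e-05, 1.57078892e+00]), 'joint_vel': array([-0.00147795, -0.00149835,  0.00173529,  0.00021155,  0.00211109,
       -0.00077073]), 'tau': array([-2.01824823e-04, -3.73138118e+01,  2.53009433e+01,  1.08786862e-02,
       -5.80478581e-05,  2.22638974e-06]), 'eef_pos': array([0.22611835, 0.44534718, 0.24449379]), 'tool_rot': array([ 8.52268704e-01,  5.23103390e-01, -8.12566110e-04,  4.88337689e-04]), 'ft_force': array([0.55048749, 0.19413423, 0.56986283]), 'ft_torque': array([-0.02769603, -0.00891187, -0.07609712]), 'grip_width': 0.08560285150037752}
```

View pics/top.png

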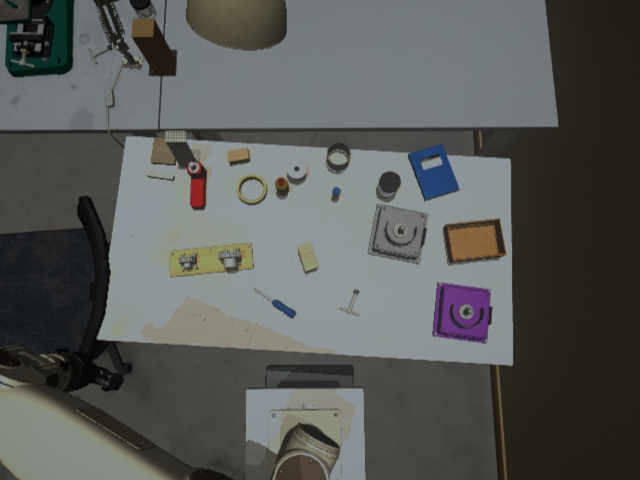

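View pics/scene.png

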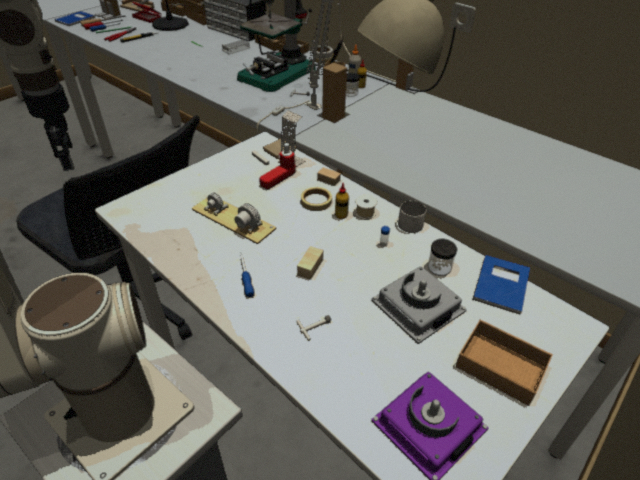

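The top view shows two drive units: grey at (398,234) and purple at (463,312). I take the grey one. The two pulleys in the rack are at (231,260), larger, and (188,261), smaller. I take the larger one. The rest block is at (307,258). The wooden piece at (238,156) is a look-alike.

```bash
python3 - <<'E'
from h import *
d=np.load("pics/top.npz")["im"]; s=np.load("pics/scene.npz")["im"]
r=lambda im,f:cv2.resize(im,None,fx=f,fy=f,interpolation=cv2.INTER_CUBIC)
A=r(d[235:285,160:325],4.8)  # 792x240
B=r(d[195:270,360:435],4.8) #360x360
C=r(s[255:345,365:470],4)  #420x360
o=np.zeros((600,800,3),np.uint8);o[:240,:792]=A;o[240:600,:360]=B;o[240:600,370:790]=C
o=np.clip(o.astype(float)*1.6,0,255);cv2.imwrite("pics/c1.png",o)
E
```

```text
[ WARN:0@1.146] global loadsave.cpp:1063 imwrite_ Unsupported depth image for selected encoder is fallbacked to CV_8U.
```

View pics/c1.png

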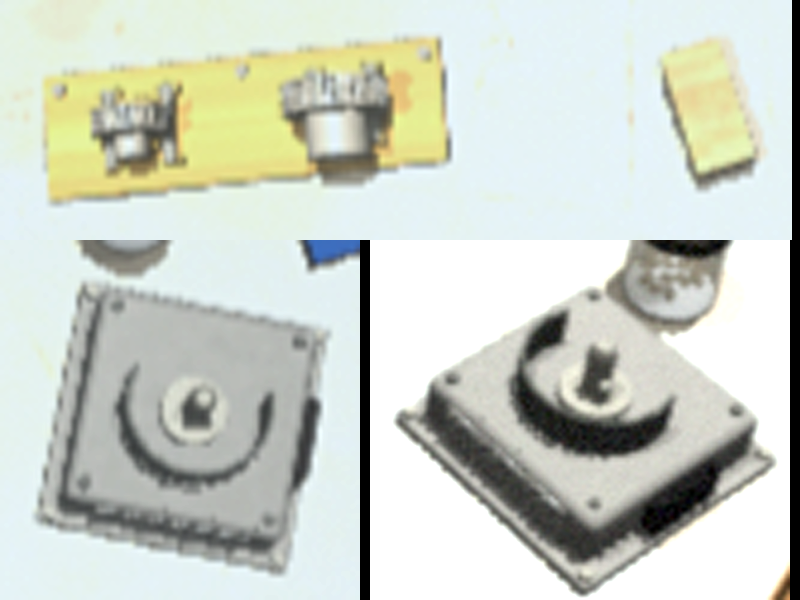

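The crop confirms the larger pulley (thick hub toward the robot) at the rack's right cradle, the block, and the grey unit with a pale flange. The guard opens away from the robot.

```bash
python3 - <<'E'
from h import *
A=lambda x,y,z:onz("top",160+x/4.8-.4,235+y/4.8-.4,z)
B=lambda x,y,z:onz("top",360+x/4.8-.4,195+(y-240)/4.8-.4,z)
r=np.array([A(*p,.006) for p in[(45,78),(440,38),(450,160),(55,202)]]);print("rack",r.round(3).tolist(),r.mean(0))
e=(r[0]+r[3]-r[1]-r[2]);print("rack yaw(y axis)",np.degrees(np.arctan2(e[1],e[0]))-90, "len",np.linalg.norm(e)/2)
ey=e/np.linalg.norm(e);c=r.mean(0);print("cradle R",c-ey*.06)
print("rim L/R top",A(283,95,.044),A(392,90,.044), A(337,85,.074), "hub end", A(335,155,.062))
b=np.array([A(*p,.034) for p in[(660,58),(725,38),(757,155),(697,178)]]);print("block",b.mean(0));e=b[0]+b[1]-b[2]-b[3];print("yaw",np.degrees(np.arctan2(e[1],e[0])),np.linalg.norm(e)/2,np.linalg.norm(b[0]-b[1]))
print("flange",B(196,410,.046),"tip",B(206,392,.080))
h=np.array([B(*p,.04) for p in[(92,290),(325,335),(278,545),(65,505)]]);print("unit",h.mean(0),h.round(3).tolist())
print("scene flange",onz("scene",365+(597-370)/4-.4,255+(390-240)/4-.4,.046))
E
```

```text
rack [[0.529, 0.383, 0.006], [0.551, 0.15, 0.006], [0.478, 0.143, 0.006], [0.455, 0.373, 0.006]] [0.50341615 0.26220129 0.006     ]
rack yaw(y axis) 5.5667225441962955 len 0.23307071519514863
cradle R [0.50923644 0.20248426 0.006     ]
rim L/R top [0.51131267 0.23397802 0.044     ] [0.51372873 0.17148312 0.044     ] [0.51172461 0.19756336 0.074     ] hub end [0.47375991 0.19988091 0.062     ]
block [ 0.50401438 -0.01084774  0.034     ]
yaw 15.803702191618799 0.07234327776882712 0.03954435223391185
flange [ 0.57576949 -0.2702685   0.046     ] tip [ 0.57873265 -0.27026991  0.08      ]
unit [ 0.57246313 -0.26765594  0.04      ] [[0.65, -0.213, 0.04], [0.622, -0.349, 0.04], [0.497, -0.316, 0.04], [0.521, -0.193, 0.04]]
scene flange [ 0.57807145 -0.26960897  0.046     ]
```

```bash
cat >> h.py <<'E'
def go(x,y,z,yaw):
    o=bot.get_obs();q=o["tool_rot"];psi=2*np.arctan2(q[1],q[0]);d=np.array([x,y,z])-o["eef_pos"]
    c,s=np.cos(psi),np.sin(psi);r=(np.degrees(psi)-yaw+180)%360-180
    print("cm",np.round([100*(c*d[0]+s*d[1]),100*(s*d[0]-c*d[1]),-100*d[2]],2),"roll",round(r,1),"yaw now",round(np.degrees(psi),1),"t",o["clock"],"p",o["eef_pos"].round(4),"w",o["grip_width"].round(4),"F",o["ft_force"].round(1),"j6",o["joint_pos"][5].round(2))
E
python3 -c "
from h import *
go(.508,.202,.16,95.6)"
```

```text
Traceback (most recent call last):
  File "h.py", line 20, in go
    print("cm",np.round([100*(c*d[0]+s*d[1]),100*(s*d[0]-c*d[1]),-100*d[2]],2),"roll",round(r,1),"yaw now",round(np.degrees(psi),1),"t",o["clock"],"p",o["eef_pos"].round(4),"w",o["grip_width"].round(4),"F",o["ft_force"].round(1),"j6",o["joint_pos"][5].round(2))
                                                                                                                                                                                 ^^^^^^^^^^^^^^^^^^^^^
AttributeError: 'float' object has no attribute 'round'
```

```bash
sed -i 's/o\["grip_width"\].round(4)/round(float(o["grip_width"]),4)/' h.py
python3 -c "
from h import *
go(.508,.202,.16,95.6)"
```

```text
cm [-8.94 36.15  8.45] roll -32.5 yaw now 63.1 t 0.1 p [0.2261 0.4453 0.2445] w 0.0856 F [0.6 0.2 0.6] j6 1.57
```

Emit:
play_rows(
  motion=[
    {"fingers": -1,"translation": [-3,12,2],"roll": -15},
    {"fingers": -1,"translation": [-8.9,36.1,8.4],"roll": -32.5},
    {"fingers": -1,"translation": [-8.9,36.1,8.4],"roll": -32.5},
    {"fingers": -1,"translation": [-8.9,36.1,8.4],"roll": -32.5},
    {"fingers": -1,"translation": [-8.9,36.1,8.4],"roll": -32.5},
    {"fingers": -1,"translation": [-8.9,36.1,8.4],"roll": -32.5},
    {"fingers": -1,"translation": [-8.9,36.1,8.4],"roll": -32.5},
    {"fingers": -1,"translation": [-8.9,36.1,8.4],"roll": -32.5},
    {"fingers": -1,"translation": [-8.9,36.1,8.4],"roll": -32.5},
    {"fingers": -1,"translation": [-8.9,36.1,8.4],"roll": -32.5},
    {"fingers": -1,"translation": [-8.9,36.1,8.4],"roll": -32.5},
    {"fingers": -1,"translation": [-8.9,36.1,8.4],"roll": -32.5},
    {"fingers": -1,"translation": [-8.9,36.1,8.4],"roll": -32.5},
    {"fingers": -1,"translation": [-8.9,36.1,8.4],"roll": -32.5},
  ],
)

```text
clock: 1.27
eef_pos: [0.5071, 0.2038, 0.1614]
tool_rot: [0.671, 0.741, -0.0, -0.0]
ft_force: [0.5, -0.6, -0.5]
grip_width: 0.085
```

```bash
python3 -c "
from h import *
shot('wrist','w1');go(.508,.202,.16,95.6)
for p in [(.51,.202,.074),(.51,.202,.044)]: print(proj('w1',p))"
```

```text
cm [-0.22  0.07  0.16] roll 0.1 yaw now 95.7 t 1.3167 p [0.5071 0.2041 0.1616] w 0.0853 F [-0.8 -0.2 -0.3] j6 0.28
[313.7398436  259.49547386]
[314.46545795 244.46789785]
```

View pics/w1.png

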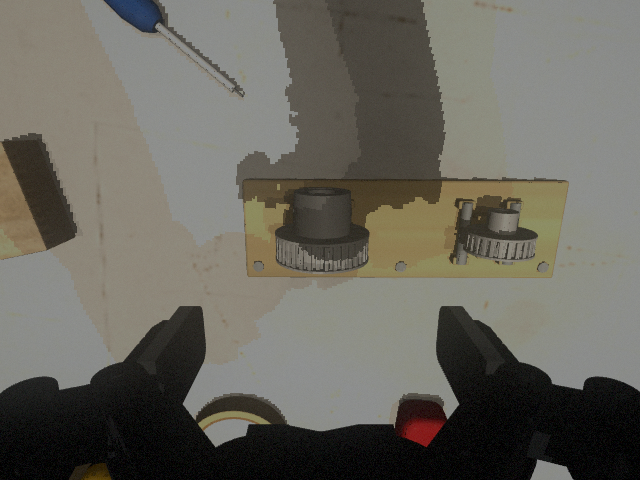

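Wrist view: the larger pulley's rim spans columns 276–369, with its centre around (322,247). The rack edges run level in the picture, so the yaw is right.

```bash
python3 -c "
from h import *
p=onz('w1',322.5,247,.044);print(p, np.linalg.norm(onz('w1',276,247,.044)-onz('w1',369,247,.044)), proj('w1',bot.get_obs()['eef_pos']))
print('rack edges',[onz('w1',*q,.006) for q in [(245,181),(568,181)]])
print('block corners',[onz('w1',*q,.034) for q in [(36,134),(76,232)]])
go(p[0],p[1],.044,95.7)"
```

```text
[0.5112055  0.20738676 0.044     ] 0.06076305287342081 [316.41722082 331.28136282]
rack edges [array([0.47896177, 0.14837418, 0.006     ]), array([0.45612348, 0.37954425, 0.006     ])]
block corners [array([0.45814195, 0.02163844, 0.034     ]), array([0.52005139, 0.04182801, 0.034     ])]
cm [ 0.29  0.44 11.76] roll -0.0 yaw now 95.7 t 1.3167 p [0.5071 0.2041 0.1616] w 0.0853 F [-0.8 -0.2 -0.3] j6 0.28
```

Emit:
play_rows(
  motion=[
    {"fingers": -1,"translation": [0.15,0.4,2],"roll": 0},
    {"fingers": -1,"translation": [0.15,0.4,5],"roll": 0},
    {"fingers": -1,"translation": [0.15,0.4,8],"roll": 0},
    {"fingers": -1,"translation": [0.15,0.4,10],"roll": 0},
    {"fingers": -1,"translation": [0.15,0.4,11.5],"roll": 0},
    {"fingers": -1,"translation": [0.15,0.4,12.5],"roll": 0},
    {"fingers": -1,"translation": [0.15,0.4,12.5],"roll": 0},
    {"fingers": -1,"translation": [0.15,0.4,12.5],"roll": 0},
  ],
)

```text
clock: 1.98
eef_pos: [0.5114, 0.2056, 0.0366]
tool_rot: [0.671, 0.741, -0.0, -0.0]
ft_force: [-0.5, -0.6, 0.5]
grip_width: 0.0855
```

```bash
python3 -c "
from h import *
shot('wrist','w2');go(.51,.206,.036,95.7)"
```

```text
cm [ 0.05 -0.22  0.14] roll -0.1 yaw now 95.6 t 2.0333 p [0.5122 0.2058 0.0374] w 0.0852 F [-1.  -0.4  0. ] j6 0.28
```

View pics/w2.png

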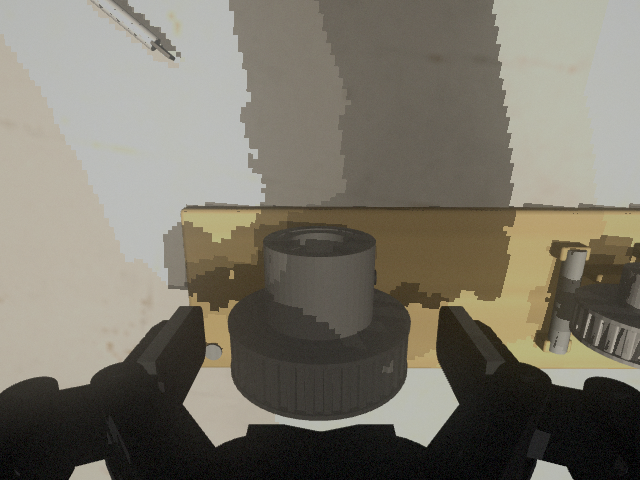

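The pulley's rim (229–410) is centred between the fingers (204–438). I'll close the gripper and lift straight up.

Emit:
play_rows(
  motion=[
    {"fingers": 1,"translation": [0,0,0],"roll": 0},
    {"fingers": 1,"translation": [0,0,0],"roll": 0},
    {"fingers": 1,"translation": [0,0,0],"roll": 0},
    {"fingers": 1,"translation": [0,0,0],"roll": 0},
    {"fingers": 1,"translation": [0,0,0],"roll": 0},
    {"fingers": 1,"translation": [0,0,0],"roll": 0},
    {"fingers": 1,"translation": [0,0,0],"roll": 0},
    {"fingers": 1,"translation": [0,0,0],"roll": 0},
    {"fingers": 1,"translation": [0,0,0],"roll": 0},
    {"fingers": 1,"translation": [0,0,0],"roll": 0},
    {"fingers": 1,"translation": [0,0,-1],"roll": 0},
    {"fingers": 1,"translation": [0,0,-3],"roll": 0},
    {"fingers": 1,"translation": [0,0,-6],"roll": 0},
    {"fingers": 1,"translation": [0,0,-9],"roll": 0},
    {"fingers": 1,"translation": [0,0,-9],"roll": 0},
    {"fingers": 1,"translation": [0,0,-9],"roll": 0},
  ],
)

```text
clock: 3.37
eef_pos: [0.5133, 0.2055, 0.1288]
tool_rot: [0.672, 0.741, 0.002, 0.001]
ft_force: [-1.1, -0.7, -1.9]
grip_width: 0.0585
```

```bash
python3 -c "
from h import *
shot('wrist','w3');save('w3','w3');
bx,by,yw=.504,-.009,15.8
import math
c,s=math.cos(math.radians(yw)),math.sin(math.radians(yw))
go(bx-.06*c,by-.06*s,.09,90+yw)"
```

```text
cm [-22.28  -8.77   3.69] roll -10.2 yaw now 95.6 t 3.4167 p [0.5119 0.2049 0.1269] w 0.0587 F [-1.  -0.1 -2.6] j6 0.28
```

View pics/w3.png

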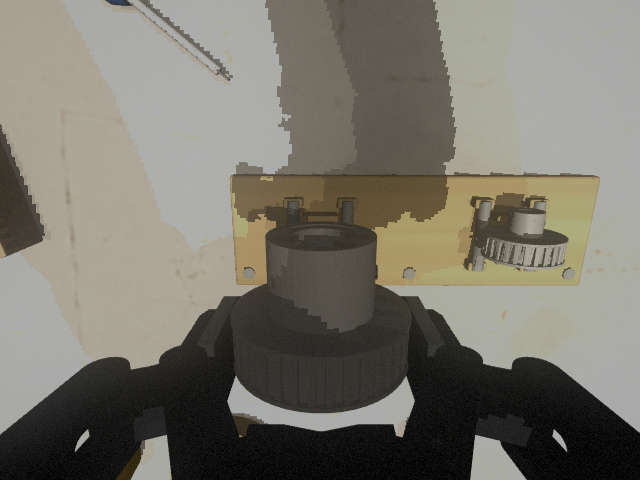

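```bash
python3 -c "
from h import *
print('bottle',onz('top',282,185,.08)); go(.57,0,.13,105.8)"
```

```text
bottle [0.6978358  0.05758397 0.08      ]
cm [-20.96   3.79  -0.31] roll -10.2 yaw now 95.6 t 3.4167 p [0.5119 0.2049 0.1269] w 0.0587 F [-1.  -0.1 -2.6] j6 0.28
```

Emit:
play_rows(
  motion=[
    {"fingers": 1,"translation": [-2,0.4,-0.2],"roll": -3},
    {"fingers": 1,"translation": [-5,1,-0.2],"roll": -6},
    {"fingers": 1,"translation": [-8,1.5,-0.2],"roll": -10.2},
    {"fingers": 1,"translation": [-11,2,-0.2],"roll": -10.2},
    {"fingers": 1,"translation": [-14,2.5,-0.2],"roll": -10.2},
    {"fingers": 1,"translation": [-17,3,-0.2],"roll": -10.2},
    {"fingers": 1,"translation": [-19.5,3.5,-0.2],"roll": -10.2},
    {"fingers": 1,"translation": [-21,3.8,-0.2],"roll": -10.2},
    {"fingers": 1,"translation": [-21,3.8,-0.2],"roll": -10.2},
    {"fingers": 1,"translation": [-21,3.8,-0.2],"roll": -10.2},
    {"fingers": 1,"translation": [-21,3.8,-0.2],"roll": -10.2},
  ],
)

```text
clock: 4.33
eef_pos: [0.5688, 0.0001, 0.1269]
tool_rot: [0.603, 0.798, -0.001, -0.001]
ft_force: [-0.2, -0.7, -1.6]
grip_width: 0.0584
```

```bash
python3 -c "
from h import *
shot('wrist','w4');go(.57,0,.13,105.8)"
```

```text
cm [-0.08  0.09 -0.28] roll 0.0 yaw now 105.8 t 4.3833 p [5.689e-01 5.000e-04 1.272e-01] w 0.0585 F [ 0.  -0.1 -2.1] j6 -0.28
```

View pics/w4.png

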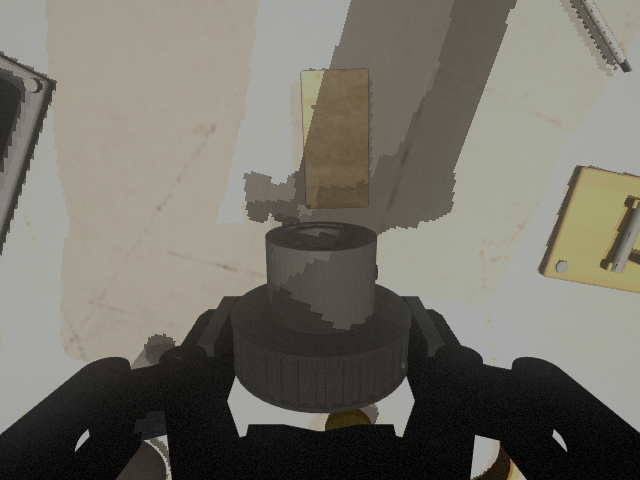

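```bash
python3 -c "
from h import *
b=np.array([onz('w4',*p,.034) for p in [(301,69),(368,69),(368,208),(306,208)]]);print(b.round(4).tolist(),b.mean(0))
e=b[2]+b[3]-b[0]-b[1];print(np.degrees(np.arctan2(e[1],e[0])),np.linalg.norm(e)/2)
print(proj('w4',bot.get_obs()['eef_pos']))
go(*b.mean(0),105.8)"
```

```text
[[0.4748, -0.0349, 0.034], [0.4654, -0.0014, 0.034], [0.5354, 0.021, 0.034], [0.545, -0.0132, 0.034]] [ 0.50516817 -0.00712596  0.034     ]
17.455280806038623 0.07350505685179215
[316.52056417 331.29500651]
cm [ 1.01 -6.34  9.32] roll 0.0 yaw now 105.8 t 4.3833 p [5.689e-01 5.000e-04 1.272e-01] w 0.0585 F [ 0.  -0.1 -2.1] j6 -0.28
```

Emit:
play_rows(
  motion=[
    {"fingers": 1,"translation": [0.3,-3,0],"roll": -0.5},
    {"fingers": 1,"translation": [0.8,-6,0],"roll": -0.5},
    {"fingers": 1,"translation": [0.8,-9,0],"roll": -0.5},
    {"fingers": 1,"translation": [0.8,-12,0.5],"roll": -0.5},
    {"fingers": 1,"translation": [0.8,-12,3],"roll": -0.5},
    {"fingers": 1,"translation": [0.8,-12,5.5],"roll": -0.5},
    {"fingers": 1,"translation": [0.8,-12,7.3],"roll": -0.5},
    {"fingers": 1,"translation": [0.8,-12,7.8],"roll": -0.5},
    {"fingers": 1,"translation": [0.8,-12,7.8],"roll": -0.5},
    {"fingers": 1,"translation": [0.8,-12,7.8],"roll": -0.5},
  ],
)

```text
clock: 5.22
eef_pos: [0.4527, -0.0247, 0.0507]
tool_rot: [0.599, 0.801, 0.0, 0.0]
ft_force: [0.5, 0.1, -2.5]
grip_width: 0.0587
```

```bash
python3 -c "
from h import *
go(.5052-.96*.037,-.0091-.28*.037,.049,106.3)"
```

```text
cm [0.02 1.78 0.17] roll 0.1 yaw now 106.4 t 5.2167 p [ 0.4527 -0.0247  0.0507] w 0.0587 F [ 0.5  0.1 -2.5] j6 -0.34
```

Emit:
play_rows(
  motion=[
    {"fingers": 1,"translation": [0,0.4,0.17],"roll": 0},
    {"fingers": 1,"translation": [0,0.7,0.17],"roll": 0},
    {"fingers": 1,"translation": [0,0.9,0.17],"roll": 0},
    {"fingers": 1,"translation": [0,1.05,0.13],"roll": 0},
    {"fingers": 1,"translation": [0,1.2,0.1],"roll": 0},
    {"fingers": 1,"translation": [0,1.35,0.06],"roll": 0},
    {"fingers": 1,"translation": [0,1.5,0.02],"roll": 0},
    {"fingers": 1,"translation": [0,1.65,0.02],"roll": 0},
    {"fingers": 1,"translation": [0,1.8,0.02],"roll": 0},
    {"fingers": 1,"translation": [0,1.95,0.02],"roll": 0},
    {"fingers": 1,"translation": [0,2.1,0.02],"roll": 0},
  ],
)

```text
clock: 6.13
eef_pos: [0.465, -0.0212, 0.0483]
tool_rot: [0.6, 0.8, -0.006, -0.005]
ft_force: [-14.3, -6.6, 3.8]
grip_width: 0.0588
```

```bash
python3 -c "
from h import *
shot('wrist','w5');shot('scene','s5')
go(.5052-.96*.037,-.0091-.28*.037,.049,106.3);print(bot.get_obs()['ft_torque'])
u=proj('s5',(.47,-.02,.05)).astype(int);print(u)
a=cv2.resize(np.load('pics/s5.npz')['im'][u[1]-50:u[1]+50,u[0]-66:u[0]+66],(396,300),interpolation=cv2.INTER_CUBIC)
b=cv2.resize(np.load('pics/w5.npz')['im'],(400,300),interpolation=cv2.INTER_AREA)
cv2.imwrite('pics/m5.png',np.clip(np.hstack([a,b])*1.5,0,255).astype(np.uint8))"
```

```text
cm [ 0.04  0.5  -0.08] roll -0.1 yaw now 106.2 t 6.2333 p [ 0.465  -0.0212  0.0482] w 0.0584 F [-13.6  -6.9   4.5] j6 -0.33
[-1.34777943  2.94944889  0.11221907]
[302 263]
```

View pics/m5.png

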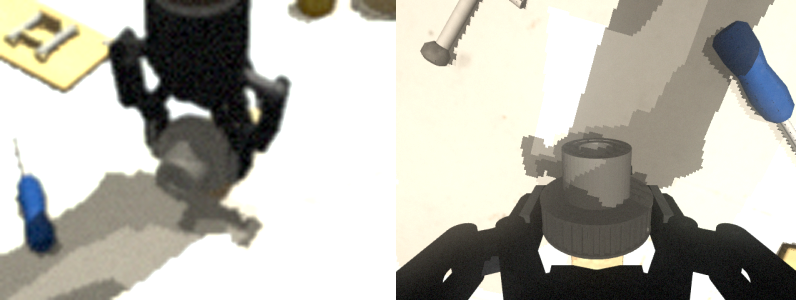

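The pulley is still level in the grip (hub mouth at (600,147), no tilt) with only 15 N on it, because the arm yields. I'll push further.

Emit:
play_rows(
  motion=[
    {"fingers": 1,"translation": [0,0.2,0],"roll": 0},
    {"fingers": 1,"translation": [0,0.4,0],"roll": 0},
    {"fingers": 1,"translation": [0,0.6,0],"roll": 0},
    {"fingers": 1,"translation": [0,0.8,0],"roll": 0},
    {"fingers": 1,"translation": [0,0.8,0],"roll": 0},
  ],
)

```text
clock: 6.65
eef_pos: [0.4679, -0.0201, 0.047]
tool_rot: [0.601, 0.799, -0.01, -0.008]
ft_force: [-21.0, -9.1, 7.7]
grip_width: 0.0587
```

```bash
cat >> h.py <<'E'
def cmpw(a,b):
    A,B=[cv2.cvtColor(np.load(f"pics/{n}.npz")["im"],cv2.COLOR_BGR2GRAY).astype(float) for n in(a,b)]
    d=np.abs(A-B)[225:415,232:410];print("rim/hub region diff",d.mean())
def rel():
    o=bot.get_obs();q=o["tool_rot"];psi=2*np.arctan2(q[1],q[0]);c,s=np.cos(psi),np.sin(psi)
    d=o["eef_pos"]-np.array([.5052-.96*.037,-.0091-.28*.037,0]);F=o["ft_force"]
    print("E-frame y,z mm",1000*(s*d[0]-c*d[1]),1000*d[2]-34,"F along y,z",s*F[0]-c*F[1],F[2],"w",o["grip_width"],"t",o["clock"])
E
python3 -c "
from h import *
shot('wrist','w6');cmpw('w4','w5');cmpw('w5','w6');rel();print(bot.get_obs()['tool_rot'])"
```

```text
rim/hub region diff 14.920283855706682
rim/hub region diff 5.717415730337079
E-frame y,z mm -1.9135517763124172 13.01955436257716 F along y,z -22.62969786354482 7.018077925757277 w 0.058542356729673964 t 6.7
[ 0.60058128  0.79946212 -0.01007965 -0.00780093]
```

Emit:
play_rows(
  motion=[
    {"fingers": 1,"translation": [0,0.2,0],"roll": 0},
    {"fingers": 1,"translation": [0,0.4,0],"roll": 0},
    {"fingers": 1,"translation": [0,0.6,0],"roll": 0},
    {"fingers": 1,"translation": [0,0.8,0],"roll": 0},
    {"fingers": 1,"translation": [0,1.0,0],"roll": 0},
    {"fingers": 1,"translation": [0,1.0,0],"roll": 0},
  ],
)

```text
clock: 7.2
eef_pos: [0.4797, -0.0165, 0.0467]
tool_rot: [0.6, 0.8, -0.008, -0.007]
ft_force: [-15.4, -6.3, 0.1]
grip_width: 0.0586
```

```bash
python3 -c "
from h import *
shot('wrist','w7');shot('scene','s7');cmpw('w5','w7');rel();print(bot.get_obs()['tool_rot'])
a=cv2.resize(np.load('pics/s7.npz')['im'][213:313,236:368],(396,300),interpolation=cv2.INTER_CUBIC)
b=cv2.resize(np.load('pics/w7.npz')['im'],(400,300),interpolation=cv2.INTER_AREA)
cv2.imwrite('pics/m7.png',np.clip(np.hstack([a,b])*1.5,0,255).astype(np.uint8))"
```

```text
rim/hub region diff 11.607451212300415
E-frame y,z mm 10.429198218170555 12.760129709245085 F along y,z -17.135507245063533 0.19084054238591425 w 0.058534514661646886 t 7.3
[ 0.60047703  0.79957261 -0.00809105 -0.00674665]
```

View pics/m7.png

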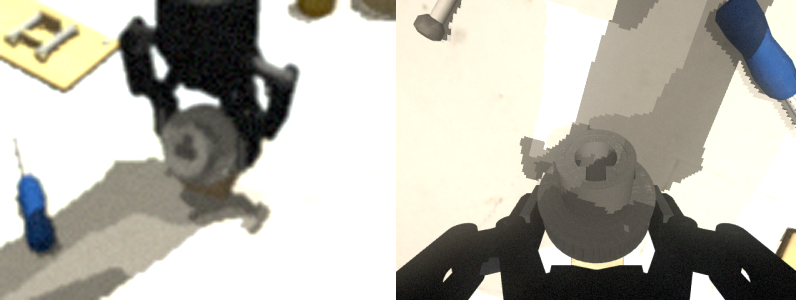

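It has pivoted to about 45–50°: the hub mouth now shows at (597,155), with the keyway toward the gripper (+x). I'll continue the arc until it lies flat.

Emit:
play_rows(
  motion=[
    {"fingers": 1,"translation": [0,0.2,0.05],"roll": 0},
    {"fingers": 1,"translation": [0,0.4,0.14],"roll": 0},
    {"fingers": 1,"translation": [0,0.6,0.35],"roll": 0},
    {"fingers": 1,"translation": [0,0.85,0.6],"roll": 0},
    {"fingers": 1,"translation": [0,1.0,0.85],"roll": 0},
    {"fingers": 1,"translation": [0,1.2,1.1],"roll": 0},
    {"fingers": 1,"translation": [0,1.4,1.3],"roll": 0},
    {"fingers": 1,"translation": [0,1.6,1.4],"roll": 0},
    {"fingers": 1,"translation": [0,1.6,1.4],"roll": 0},
  ],
)

```text
clock: 8.05
eef_pos: [0.5019, -0.0104, 0.0357]
tool_rot: [0.6, 0.8, -0.002, -0.002]
ft_force: [-6.9, -1.3, 7.1]
grip_width: 0.0581
```

```bash
python3 -c "
from h import *
shot('wrist','w8');shot('scene','s8');rel();print(bot.get_obs()['tool_rot'])
a=cv2.resize(np.load('pics/s8.npz')['im'][213:313,236:368],(396,300),interpolation=cv2.INTER_CUBIC)
b=cv2.resize(np.load('pics/w8.npz')['im'],(400,300),interpolation=cv2.INTER_AREA)
cv2.imwrite('pics/m8.png',np.clip(np.hstack([a,b])*1.5,0,255).astype(np.uint8))"
```

```text
E-frame y,z mm 33.78650853226256 1.9408431478579544 F along y,z -6.951373953665104 6.96099616172668 w 0.057932259319960995 t 8.15
[ 0.60008011  0.79993454 -0.00210506 -0.00203927]
```

Emit:
play_rows(
  motion=[
    {"fingers": 1,"translation": [0,0.1,0.3],"roll": 0},
    {"fingers": 1,"translation": [0,0.1,0.6],"roll": 0},
    {"fingers": 1,"translation": [0,0,0.8],"roll": 0},
    {"fingers": 1,"translation": [0,-0.1,0.8],"roll": 0},
    {"fingers": 1,"translation": [0,-0.2,0.8],"roll": 0},
    {"fingers": 1,"translation": [0,-0.2,0.4],"roll": 0},
    {"fingers": 1,"translation": [0,-0.2,0.1],"roll": 0},
    {"fingers": 1,"translation": [0,-0.2,0.1],"roll": 0},
  ],
)

```text
clock: 8.82
eef_pos: [0.5038, -0.0105, 0.0357]
tool_rot: [0.6, 0.8, 0.0, 0.0]
ft_force: [0.9, -0.3, -1.7]
grip_width: 0.0573
```

```bash
python3 -c "
from h import *
shot('wrist','w8');shot('scene','s8');rel();print(bot.get_obs()['tool_rot'])
a=cv2.resize(np.load('pics/s8.npz')['im'][213:313,236:368],(396,300),interpolation=cv2.INTER_CUBIC)
b=cv2.resize(np.load('pics/w8.npz')['im'],(400,300),interpolation=cv2.INTER_AREA)
cv2.imwrite('pics/m8.png',np.clip(np.hstack([a,b])*1.5,0,255).astype(np.uint8))"
```

```text
E-frame y,z mm 34.69693532055231 0.976378783298415 F along y,z -0.17277285578662022 -1.4072971232584721 w 0.05774140269614797 t 8.9167
[ 5.99875407e-01  8.00093424e-01 -4.32910111e-05 -7.80718557e-05]
```

View pics/m8.png

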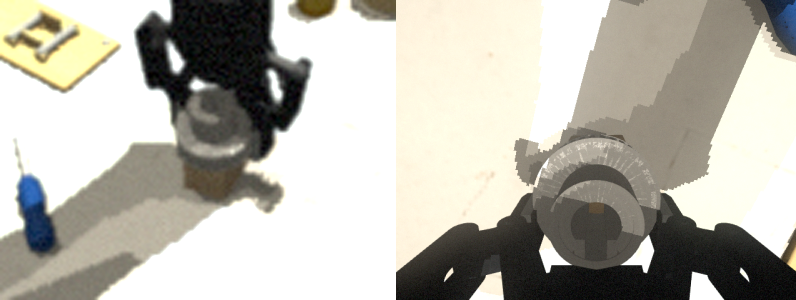

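The pulley lies flat on the block, hub up, keyway toward the gripper (about (597,240), +x). I'll release it, rise and step back for a look at pulley and shaft.

Emit:
play_rows(
  motion=[
    {"fingers": -1,"translation": [0,0,0],"roll": 0},
    {"fingers": -1,"translation": [0,0,0],"roll": 0},
    {"fingers": -1,"translation": [0,0,0],"roll": 0},
    {"fingers": -1,"translation": [0,0,0],"roll": 0},
    {"fingers": -1,"translation": [0,0,0],"roll": 0},
    {"fingers": -1,"translation": [0,0,0],"roll": 0},
    {"fingers": -1,"translation": [0,0,-1],"roll": 0},
    {"fingers": -1,"translation": [0,0,-3],"roll": 0},
    {"fingers": -1,"translation": [0,0,-6],"roll": 0},
    {"fingers": -1,"translation": [0,0,-9],"roll": 0},
    {"fingers": -1,"translation": [0,2,-12],"roll": 0},
    {"fingers": -1,"translation": [0,6,-13],"roll": 0},
    {"fingers": -1,"translation": [0,6,-13],"roll": 0},
    {"fingers": -1,"translation": [0,6,-13],"roll": 0},
    {"fingers": -1,"translation": [0,6,-13],"roll": 0},
  ],
)

```text
clock: 10.17
eef_pos: [0.5603, 0.0064, 0.1649]
tool_rot: [0.6, 0.8, -0.0, -0.0]
ft_force: [-0.7, 0.2, -0.1]
grip_width: 0.0856
```

```bash
python3 -c "
from h import *
shot('wrist','wp');print('predicted hub',proj('wp',(.503,-.011,.087)))
a=.0001
go(.577+.06,-.270,.19,90)"
```

```text
predicted hub [315.53729926 149.30932128]
cm [-28.69  -0.31  -2.55] roll 16.3 yaw now 106.3 t 10.2167 p [0.5595 0.0063 0.1645] w 0.0856 F [-1.  -0.2  0.8] j6 -0.27
```

Emit:
play_rows(
  motion=[
    {"fingers": -1,"translation": [-3,0,-1],"roll": 4},
    {"fingers": -1,"translation": [-28.7,-0.3,-2.5],"roll": 16.3},
    {"fingers": -1,"translation": [-28.7,-0.3,-2.5],"roll": 16.3},
    {"fingers": -1,"translation": [-28.7,-0.3,-2.5],"roll": 16.3},
    {"fingers": -1,"translation": [-28.7,-0.3,-2.5],"roll": 16.3},
    {"fingers": -1,"translation": [-28.7,-0.3,-2.5],"roll": 16.3},
    {"fingers": -1,"translation": [-28.7,-0.3,-2.5],"roll": 16.3},
    {"fingers": -1,"translation": [-28.7,-0.3,-2.5],"roll": 16.3},
    {"fingers": -1,"translation": [-28.7,-0.3,-2.5],"roll": 16.3},
    {"fingers": -1,"translation": [-28.7,-0.3,-2.5],"roll": 16.3},
    {"fingers": -1,"translation": [-28.7,-0.3,-2.5],"roll": 16.3},
    {"fingers": -1,"translation": [-28.7,-0.3,-2.5],"roll": 16.3},
    {"fingers": -1,"translation": [-28.7,-0.3,-2.5],"roll": 16.3},
    {"fingers": -1,"translation": [-28.7,-0.3,-2.5],"roll": 16.3},
  ],
)

```text
clock: 11.38
eef_pos: [0.6385, -0.2684, 0.1906]
tool_rot: [0.707, 0.708, 0.0, 0.0]
ft_force: [-0.4, -0.6, -0.2]
grip_width: 0.0856
```

```bash
python3 -c "
from h import *
shot('wrist','ws');go(.637,-.27,.19,90)
t=proj('ws',(.577,-.27,.06));print('shaft px',t)
o=[]
for n,(u,v) in (('wp',(320,150)),('ws',t)):
    u0,v0=int(max(0,min(560,u-60))),int(max(0,min(360,v-60)));u0=min(u0,520)
    print(n,u0,v0);o.append(cv2.resize(np.load(f'pics/{n}.npz')['im'][v0:v0+120,u0:u0+120],(400,400),interpolation=cv2.INTER_CUBIC))
m=np.hstack(o).astype(float);m=255*(m/255)**.6;cv2.imwrite('pics/mm.png',m.astype(np.uint8))"
```

```text
cm [-0.13 -0.16  0.06] roll 0.1 yaw now 90.1 t 11.4333 p [ 0.6386 -0.2687  0.1906] w 0.0853 F [-0.5 -0.  -0.6] j6 -0.4
shaft px [315.42829558 142.36389587]
wp 260 90
ws 255 82
```

View pics/mm.png

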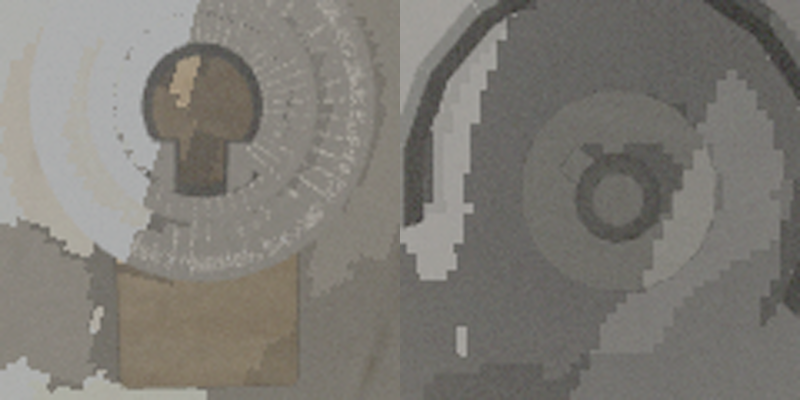

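Left crop: bore centre at (203,98) with the keyway pointing straight down, along tool +y. Right crop: shaft tip at (621,199), flange centre at (620,191), key to the upper left with its end at about (573,156).

```bash
python3 -c "
from h import *
S=3.3333;f=lambda x,y,u0,v0:(u0+(x+.5)/S-.5,v0+(y+.5)/S-.5)
hp=onz('wp',*f(203,98,260,90),.087);print('hub',hp)
st=onz('ws',*f(221,199,255,82),.080);sf=onz('ws',*f(220,191,255,82),.046);print('tip',st,'foot',sf)
ke=onz('ws',*f(173,156,255,82),.060);c=(st+sf)/2
for c in(st,sf): d=ke-c;print('key az',np.degrees(np.arctan2(d[1],d[0])),np.linalg.norm(d[:2]))
for q in((163,165),(183,147)): print(onz('ws',*f(*q,255,82),.060)-sf)
print(proj('ws',bot.get_obs()['eef_pos']))
go(*hp[:2],.19,106.3)"
```

```text
hub [ 0.48808769 -0.01268541  0.087     ]
tip [ 0.57559967 -0.26650662  0.08      ] foot [ 0.5753408 -0.2666564  0.046    ]
key az -128.1437866133533 0.011556846197055671
key az -127.57952683778196 0.011279716499285343
[-0.00523079 -0.01085427  0.014     ]
[-0.00852126 -0.00703132  0.014     ]
[315.21618859 331.33570003]
cm [ 25.62 -15.01   0.06] roll -16.2 yaw now 90.1 t 11.4333 p [ 0.6386 -0.2687  0.1906] w 0.0853 F [-0.5 -0.  -0.6] j6 -0.4
```

Emit:
play_rows(
  motion=[
    {"fingers": -1,"translation": [4,-2,0],"roll": 7},
    {"fingers": -1,"translation": [25.4,-15,3],"roll": 73.8},
    {"fingers": -1,"translation": [25.4,-15,3],"roll": 73.8},
    {"fingers": -1,"translation": [25.4,-15,3],"roll": 73.8},
    {"fingers": -1,"translation": [25.4,-15,3],"roll": 73.8},
    {"fingers": -1,"translation": [25.4,-15,3],"roll": 73.8},
    {"fingers": -1,"translation": [25.4,-15,3],"roll": 73.8},
    {"fingers": -1,"translation": [25.4,-15,3],"roll": 73.8},
    {"fingers": -1,"translation": [25.4,-15,3],"roll": 73.8},
    {"fingers": -1,"translation": [25.4,-15,3],"roll": 73.8},
    {"fingers": -1,"translation": [25.4,-15,3],"roll": 73.8},
    {"fingers": -1,"translation": [25.4,-15,3],"roll": 73.8},
    {"fingers": -1,"translation": [25.4,-15,3],"roll": 73.8},
    {"fingers": -1,"translation": [25.4,-15,3],"roll": 73.8},
    {"fingers": -1,"translation": [25.4,-15,3],"roll": 73.8},
  ],
)

```text
clock: 12.68
eef_pos: [0.4885, -0.0159, 0.1602]
tool_rot: [0.99, 0.141, 0.0, 0.0]
ft_force: [0.2, 0.1, 0.6]
grip_width: 0.0851
```

```bash
python3 -c "
from h import *
S=3.3333;f=lambda x,y,u0,v0:(u0+(x+.5)/S-.5,v0+(y+.5)/S-.5)
a=onz('wp',*f(203,98,260,90),.087);b=onz('wp',*f(201,195,260,90),.087);d=b-a;print('keyway az',np.degrees(np.arctan2(d[1],d[0])),np.linalg.norm(d))
l,r=onz('wp',*f(30,110,260,90),.052),onz('wp',*f(375,110,260,90),.052);print('rim mid',(l+r)/2,np.linalg.norm(l-r))
print('block end',onz('wp',*f(208,385,260,90),.034))
go(.4885,-.0145,.076,16.3)"
```

```text
keyway az 15.047064539100239 0.014212523523335158
rim mid [ 0.48952173 -0.01232192  0.052     ] 0.06076799595521385
block end [0.53980146 0.00351457 0.034     ]
cm [ 0.04 -0.14  8.42] roll -0.1 yaw now 16.2 t 12.6833 p [ 0.4885 -0.0159  0.1602] w 0.0851 F [0.2 0.1 0.6] j6 1.25
```

Emit:
play_rows(
  motion=[
    {"fingers": -1,"translation": [0,-0.1,3],"roll": 0},
    {"fingers": -1,"translation": [0,-0.1,6],"roll": 0},
    {"fingers": -1,"translation": [0,-0.1,7.5],"roll": 0},
    {"fingers": -1,"translation": [0,-0.1,8.4],"roll": 0},
    {"fingers": -1,"translation": [0,-0.1,8.4],"roll": 0},
    {"fingers": 1,"translation": [0,-0.1,8.4],"roll": 0},
    {"fingers": 1,"translation": [0,-0.1,8.4],"roll": 0},
    {"fingers": 1,"translation": [0,-0.1,8.4],"roll": 0},
    {"fingers": 1,"translation": [0,-0.1,8.4],"roll": 0},
    {"fingers": 1,"translation": [0,-0.1,8.4],"roll": 0},
    {"fingers": 1,"translation": [0,-0.1,8.4],"roll": 0},
    {"fingers": 1,"translation": [0,-0.1,8.4],"roll": 0},
    {"fingers": 1,"translation": [0,-0.1,8.4],"roll": 0},
    {"fingers": 1,"translation": [0,-0.1,8.4],"roll": 0},
    {"fingers": 1,"translation": [0,-0.1,8.4],"roll": 0},
    {"fingers": 1,"translation": [0,-0.1,8.4],"roll": 0},
  ],
)

```text
clock: 14.02
eef_pos: [0.4894, -0.015, 0.0776]
tool_rot: [0.99, 0.141, 0.002, 0.0]
ft_force: [-0.6, -0.4, 5.9]
grip_width: 0.0341
```

```bash
python3 -c "
from h import *
go(.4885,-.0145,.076,106.3)"
```

```text
cm [-0.08 -0.07  0.16] roll -90.1 yaw now 16.2 t 14.0167 p [ 0.4894 -0.015   0.0776] w 0.0341 F [-0.6 -0.4  5.9] j6 1.26
```

Emit:
play_rows(
  motion=[
    {"fingers": -1,"translation": [0,0,-0.2],"roll": 0},
    {"fingers": -1,"translation": [0,0,-0.3],"roll": 0},
    {"fingers": -1,"translation": [0,0,-0.4],"roll": 0},
    {"fingers": -1,"translation": [0,0,-0.4],"roll": 0},
    {"fingers": -1,"translation": [0,0,-0.4],"roll": 0},
    {"fingers": -1,"translation": [0,0,-0.4],"roll": 0},
    {"fingers": -1,"translation": [0,0,-0.4],"roll": -90},
    {"fingers": -1,"translation": [0,0,-0.4],"roll": -90},
    {"fingers": -1,"translation": [0,0,-0.4],"roll": -90},
    {"fingers": -1,"translation": [0,0,-0.4],"roll": -90},
    {"fingers": -1,"translation": [0,0,-0.4],"roll": -90},
    {"fingers": -1,"translation": [0,0,-0.4],"roll": -90},
    {"fingers": -1,"translation": [0,0,-0.4],"roll": -90},
    {"fingers": -1,"translation": [0,0,-0.4],"roll": -90},
    {"fingers": -1,"translation": [0,0,-0.4],"roll": -90},
    {"fingers": -1,"translation": [0,0,-0.4],"roll": -90},
    {"fingers": -1,"translation": [0,0,-0.4],"roll": -90},
    {"fingers": -1,"translation": [0,0,-0.4],"roll": -90},
    {"fingers": -1,"translation": [0,0,-0.4],"roll": -90},
    {"fingers": -1,"translation": [0,0,-0.4],"roll": -90},
  ],
)

```text
clock: 15.68
eef_pos: [0.4881, -0.015, 0.0799]
tool_rot: [0.6, 0.8, -0.0, -0.0]
ft_force: [-0.5, 0.0, -0.0]
grip_width: 0.0854
```

Emit:
play_rows(
  motion=[
    {"fingers": 1,"translation": [0,0,0],"roll": 0},
    {"fingers": 1,"translation": [0,0,0],"roll": 0},
    {"fingers": 1,"translation": [0,0,0],"roll": 0},
    {"fingers": 1,"translation": [0,0,0],"roll": 0},
    {"fingers": 1,"translation": [0,0,0],"roll": 0},
    {"fingers": 1,"translation": [0,0,0],"roll": 0},
    {"fingers": 1,"translation": [0,0,0],"roll": 0},
    {"fingers": 1,"translation": [0,0,0],"roll": 0},
    {"fingers": 1,"translation": [0,0,0],"roll": 0},
    {"fingers": 1,"translation": [0,0,0],"roll": 0},
    {"fingers": 1,"translation": [0,0,0],"roll": 0},
    {"fingers": 1,"translation": [0,0,-0.5],"roll": 0},
    {"fingers": 1,"translation": [0,0,-2],"roll": 0},
    {"fingers": 1,"translation": [0,0,-5],"roll": 0},
    {"fingers": 1,"translation": [0,0,-8],"roll": 0},
    {"fingers": 1,"translation": [0,0,-8],"roll": 0},
    {"fingers": 1,"translation": [0,0,-8],"roll": 0},
  ],
)

```text
clock: 17.1
eef_pos: [0.4895, -0.0151, 0.1615]
tool_rot: [0.601, 0.8, 0.001, 0.002]
ft_force: [0.3, 0.0, -1.1]
grip_width: 0.0339
```

```bash
python3 -c "
from h import *
shot('wrist','wg');go(.5765,-.269,.14,-37.7)"
```

```text
cm [-26.85   1.41   1.99] roll 143.9 yaw now 106.2 t 17.15 p [ 0.4881 -0.0151  0.1599] w 0.0335 F [ 0.6  0.2 -2.3] j6 -0.31
```

Emit:
play_rows(
  motion=[
    {"fingers": 1,"translation": [-2,0,0],"roll": 7},
    {"fingers": 1,"translation": [-4,0.2,0],"roll": 14},
    {"fingers": 1,"translation": [-6,0.4,0],"roll": 21},
    {"fingers": 1,"translation": [-8,0.5,0],"roll": 28},
    {"fingers": 1,"translation": [-10,0.6,0],"roll": 35},
    {"fingers": 1,"translation": [-12,0.7,0],"roll": 42},
    {"fingers": 1,"translation": [-14,0.8,0],"roll": 49},
    {"fingers": 1,"translation": [-16,0.9,0],"roll": 56},
    {"fingers": 1,"translation": [-18,1,0],"roll": 63},
    {"fingers": 1,"translation": [-20,1.1,0],"roll": 70},
    {"fingers": 1,"translation": [-22,1.2,0],"roll": 77},
    {"fingers": 1,"translation": [-24,1.3,0],"roll": 84},
    {"fingers": 1,"translation": [-25.5,1.4,0],"roll": 91},
    {"fingers": 1,"translation": [-26.8,1.4,0],"roll": 98},
    {"fingers": 1,"translation": [-26.8,1.4,0],"roll": 105},
    {"fingers": 1,"translation": [-26.8,1.4,0],"roll": 112},
    {"fingers": 1,"translation": [-26.8,1.4,0],"roll": 119},
    {"fingers": 1,"translation": [-26.8,1.4,0],"roll": 126},
    {"fingers": 1,"translation": [-26.8,1.4,0],"roll": 133},
    {"fingers": 1,"translation": [-26.8,1.4,0],"roll": 133},
  ],
)

```text
clock: 18.82
eef_pos: [0.5749, -0.2679, 0.1572]
tool_rot: [0.972, -0.233, -0.003, -0.0]
ft_force: [-0.3, -0.3, -1.8]
grip_width: 0.034
```

```bash
python3 -c "
from h import *
go(.5765,-.269,.13,-37.7)"
```

```text
cm [0.19 0.03 2.72] roll 10.8 yaw now -26.9 t 18.8167 p [ 0.5749 -0.2679  0.1572] w 0.034 F [-0.3 -0.3 -1.8] j6 1.6
```

Emit:
play_rows(
  motion=[
    {"fingers": 1,"translation": [0.1,0,1],"roll": 0},
    {"fingers": 1,"translation": [0.1,0,2],"roll": 0},
    {"fingers": 1,"translation": [0.1,0,2.7],"roll": 0},
    {"fingers": 1,"translation": [0.1,0,3.1],"roll": 0},
    {"fingers": 1,"translation": [0.1,0,3.5],"roll": 0},
    {"fingers": 1,"translation": [0.1,0,3.9],"roll": 0},
    {"fingers": 1,"translation": [0.1,0,4.2],"roll": 0},
    {"fingers": 1,"translation": [0.1,0,4.2],"roll": 0},
  ],
)

```text
clock: 19.48
eef_pos: [0.5768, -0.269, 0.1174]
tool_rot: [0.973, -0.232, -0.001, 0.0]
ft_force: [-0.3, -1.1, -3.0]
grip_width: 0.0336
```

```bash
python3 -c "
from h import *
go(.5765,-.269,.1065,-37.7);print(bot.get_obs()['ft_torque'])"
```

```text
cm [-0.03  0.02  1.09] roll 10.9 yaw now -26.8 t 19.4833 p [ 0.5768 -0.269   0.1174] w 0.0336 F [-0.3 -1.1 -3. ] j6 1.6
[-0.11023877  0.23565931 -0.00604399]
```

Emit:
play_rows(
  motion=[
    {"fingers": 1,"translation": [0,0,0.4],"roll": 0},
    {"fingers": 1,"translation": [0,0,0.8],"roll": 0},
    {"fingers": 1,"translation": [0,0,1.1],"roll": 0},
    {"fingers": 1,"translation": [0,0,1.4],"roll": 0},
    {"fingers": 1,"translation": [0,0,1.4],"roll": 0},
  ],
)

```text
clock: 19.9
eef_pos: [0.5773, -0.2688, 0.1052]
tool_rot: [0.973, -0.232, 0.0, 0.0]
ft_force: [-3.1, 0.7, 4.3]
grip_width: 0.0341
```

```bash
python3 -c "
from h import *
go(.5765,-.269,.0925,-37.7);print(bot.get_obs()['ft_torque'])"
```

```text
cm [-0.06  0.05  1.27] roll 10.9 yaw now -26.8 t 19.9 p [ 0.5773 -0.2688  0.1052] w 0.0341 F [-3.1  0.7  4.3] j6 1.6
[ 0.20286361  0.89165539 -0.0735661 ]
```

Resting on the key as expected (TCP z 0.105). Now a light press, turning.

Emit:
play_rows(
  motion=[
    {"fingers": 1,"translation": [0,0,0.4],"roll": 1.5},
    {"fingers": 1,"translation": [0,0,0.5],"roll": 3},
    {"fingers": 1,"translation": [0,0,0.5],"roll": 4.5},
    {"fingers": 1,"translation": [0,0,0.5],"roll": 6},
    {"fingers": 1,"translation": [0,0,0.5],"roll": 7.5},
    {"fingers": 1,"translation": [0,0,0.5],"roll": 9},
    {"fingers": 1,"translation": [0,0,0.5],"roll": 10},
    {"fingers": 1,"translation": [0,0,0.5],"roll": 11},
    {"fingers": 1,"translation": [0,0,0.5],"roll": 11},
    {"fingers": 1,"translation": [0,0,0.5],"roll": 11},
  ],
)

```text
clock: 20.73
eef_pos: [0.577, -0.2689, 0.0987]
tool_rot: [0.946, -0.324, -0.0, 0.0]
ft_force: [-1.5, -1.6, -3.8]
grip_width: 0.0336
```

```bash
python3 -c "
from h import *
go(.5765,-.269,.0925,-37.7);print(bot.get_obs()['ft_torque'])"
```

```text
cm [-0.03  0.03  0.62] roll -0.1 yaw now -37.8 t 20.7333 p [ 0.577  -0.2689  0.0987] w 0.0336 F [-1.5 -1.6 -3.8] j6 1.79
[-0.32494703  0.42631303  0.04101098]
```

It dropped over the key (z 0.0987 with no contact force). Pressing home.

Emit:
play_rows(
  motion=[
    {"fingers": 1,"translation": [0,0,0.2],"roll": 0},
    {"fingers": 1,"translation": [0,0,0.4],"roll": 0},
    {"fingers": 1,"translation": [0,0,0.6],"roll": 0},
    {"fingers": 1,"translation": [0,0,0.8],"roll": 0},
    {"fingers": 1,"translation": [0,0,1.0],"roll": 0},
    {"fingers": 1,"translation": [0,0,1.0],"roll": 0},
    {"fingers": 1,"translation": [0,0,1.0],"roll": 0},
  ],
)

```text
clock: 21.32
eef_pos: [0.5768, -0.2694, 0.0924]
tool_rot: [0.946, -0.324, 0.001, 0.001]
ft_force: [-9.8, 0.6, 14.7]
grip_width: 0.0339
```

```bash
python3 -c "
from h import *
go(.5765,-.269,.0925,-37.7);print(bot.get_obs()['ft_torque'])"
```

```text
cm [-0.05 -0.01 -0.01] roll -0.1 yaw now -37.8 t 21.3167 p [ 0.5768 -0.2694  0.0924] w 0.0339 F [-9.8  0.6 14.7] j6 1.79
[0.26667514 2.14773565 0.04273016]
```

Home: TCP z 0.0924, expected 0.0925, with 15 N of seating force. I'll open only a little because the guard is close, then lift away.

Emit:
play_rows(
  motion=[
    {"fingers": 1,"translation": [0,0,-0.4],"roll": 0},
    {"fingers": 1,"translation": [0,0,-0.5],"roll": 0},
    {"fingers": -0.08,"translation": [0,0,-0.5],"roll": 0},
    {"fingers": -0.08,"translation": [0,0,-0.5],"roll": 0},
    {"fingers": -0.08,"translation": [0,0,-0.5],"roll": 0},
    {"fingers": -0.08,"translation": [0,0,-0.5],"roll": 0},
    {"fingers": -0.08,"translation": [0,0,-0.5],"roll": 0},
    {"fingers": -0.08,"translation": [0,0,-1],"roll": 0},
    {"fingers": -0.08,"translation": [0,0,-2],"roll": 0},
    {"fingers": -0.08,"translation": [0,0,-4],"roll": 0},
    {"fingers": -0.5,"translation": [0,0,-7],"roll": 0},
    {"fingers": -1,"translation": [0,0,-10],"roll": 0},
    {"fingers": -1,"translation": [0,-9,-12],"roll": 0},
    {"fingers": -1,"translation": [0,-9,-12],"roll": 0},
    {"fingers": -1,"translation": [0,-9,-12],"roll": 0},
    {"fingers": -1,"translation": [0,-9,-12],"roll": 0},
  ],
)

```text
clock: 22.65
eef_pos: [0.6349, -0.1952, 0.2112]
tool_rot: [0.947, -0.322, 0.002, -0.0]
ft_force: [-0.6, 0.5, -0.0]
grip_width: 0.0858
```

```bash
python3 -c "
from h import *
shot('wrist','wf');shot('top','tf');shot('scene','sf');go(.5765,-.269,.1,-37.7)
s=np.load('pics/sf.npz')['im'];t=np.load('pics/tf.npz')['im'];w=np.load('pics/wf.npz')['im']
I=cv2.INTER_CUBIC
a=cv2.resize(s[250:350,360:493],(400,300),interpolation=I);b=cv2.resize(t[190:290,340:473],(400,300),interpolation=I)
c=cv2.resize(w,(400,300));d=cv2.resize(s[170:320,150:350],(400,300),interpolation=I)
m=np.vstack([np.hstack([a,b]),np.hstack([c,d])]);cv2.imwrite('pics/mf.png',np.clip(m*1.5,0,255).astype(np.uint8))"
```

```text
cm [-0.02  8.96 10.88] roll -0.1 yaw now -37.8 t 22.8 p [ 0.6316 -0.1984  0.2088] w 0.0853 F [-0.3 -0.2  0.5] j6 1.93
```

View pics/mf.png

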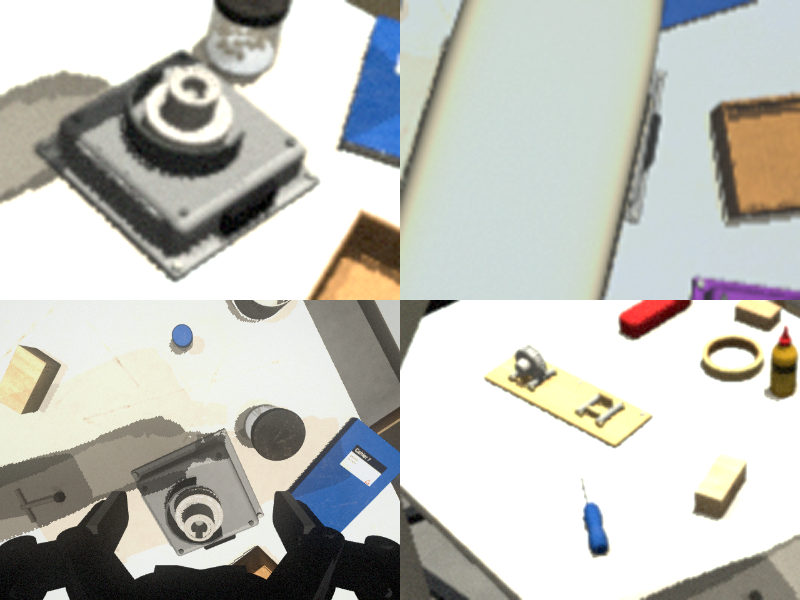

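The pulley sits level and low inside the guard (hub at (195,90) in the scene crop). The gripper is clear, the small pulley is still in the rack and the bystanders are in place. Handing in.

```bash
python3 -c "
from workcell import bot
print(bot.job_done())"
```

```text
the job is handed in; nothing more can be done
None
```

The larger pulley is on the grey drive unit's shaft, fully home with its keyway over the key. I handed the job in at about 23 s of the 72 s allowed.

- **Rest block:** I lifted the pulley from the rack by its rim. The interface cannot tilt the tool, so I pivoted the pulley hub-up against the end of the block. I laid it flat and let go. It slipped in the pads during the pivot and came to rest about 17 mm off the block's centre, toward the robot, but flat and stable.
- **Fitting:** I took the pulley by the hub after centring it with grips in two directions, and lowered it onto the shaft. It rested on the key at tool height 0.105 m. I turned it 11° and it dropped, then I pressed it home with about 15 N. The tool height was then 0.0924 m, against 0.0925 m expected.
- **Last pictures:** The pulley sits level inside the guard. The gripper is open, clear and reading no contact force. The small pulley is in the rack, and the bystanders in view look undisturbed. The final top view was blocked by the arm, so the last check rests on the scene and wrist cameras.

One check disagreed along the way: the wrist camera read positions about 2 mm to one side, and I corrected for that. During the first hub grip the fingertips also pressed on the rim with about 6 N, so I raised the second grip by 4 mm.

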